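Bring the flip tags of the job-tray rack into step with the trays

TASK

The flip tags on the front of the job-tray rack no longer match the trays: using light fingertip pushes, tip over those that are wrong, so that only the trays with a pair of glasses standing in them have their tag leaning in over the tray with the round-disc face up, and every other tray has its tag leaning out toward you with the bar face up. Do not pinch or press hard on the tags, and leave the glasses, the other tray contents and everything else on the bench where they are.

Things in the scene. Friction and masses are not known exactly. Their poses are not given: they have to be found in the camera images.
- rack: Fixed job-tray rack: steel deck 432 mm (y) x 240 mm (x) with four open light-grey trays side by side, each 100 mm wide, 185 mm long in x, floor 9 mm and rims 48 mm above the bench; centres at x = 125, y = -159, -53, 53, 159 mm. A rail along its front carries one flip tag ahead of each tray. Origin on the bench, midway along the line of tag pivots; +x points from tags to trays (away from robot), +y along the row.
- holder_a: Black holder of one flip tag, clipped to the rail in front of one tray (which tray differs from run to run; within 6 mm of that tray's middle in y). Origin at the middle of the tag's pivot, 55 mm above the bench; axes as the rack's, pivot along y. Holder 62 mm wide, reaching at most 12 mm above and 15 mm to either side (x) of the pivot.
- bay_a (a point): Point over the middle of the tray that the tag of holder_a belongs to: 132 mm behind the pivot (+x of the holder), 46 mm below it, at the tray floor.
- holder_b: Another such holder, the same in every way, in front of another tray.
- bay_b (a point): Point over the middle of the tray that the tag of holder_b belongs to: 132 mm behind the pivot (+x of the holder), 46 mm below it, at the tray floor.
- holder_c: Another such holder, the same in every way, in front of another tray.
- bay_c (a point): Point over the middle of the tray that the tag of holder_c belongs to: 132 mm behind the pivot (+x of the holder), 46 mm below it, at the tray floor.
- holder_d: Another such holder, the same in every way, in front of another tray.
- bay_d (a point): Point over the middle of the tray that the tag of holder_d belongs to: 132 mm behind the pivot (+x of the holder), 46 mm below it, at the tray floor.
- tag_a (a joint): Flip tag of holder_a: white plate 48 mm wide, 3 thick, 70 long from the pivot at its foot, 25 g. 0 rad = leaning out 45 deg toward the robot, raised-bar face up; 1.571 = leaning in 45 deg over its tray, raised round disc face up; 0.785 = upright. At each stop its free edge is 49.5 mm out from the pivot in x and 49.5 mm above it. Moves at a touch; past upright it falls to the other stop within 2 s and stays.
- tag_b (a joint): The flip tag of holder_b, the same in every way as tag_a.
- tag_c (a joint): The flip tag of holder_c, the same in every way as tag_a.
- tag_d (a joint): The flip tag of holder_d, the same in every way as tag_a.
- glasses_1_center (a point): A pair of glasses with round wire rims, 134 mm long, 36 mm deep and 45 mm high, standing folded in one of the four trays (which one differs from run to run) with its long side along the tray. This point: its centre, half-way up. Loose, about 30 g. To be left where it is.
- glasses_2_center (a point): A pair of glasses with thick dark rectangular rims, 134 mm long, 36 mm deep and 45 mm high, standing folded in one of the four trays (which one differs from run to run) with its long side along the tray. This point: its centre, half-way up. Loose, about 30 g. To be left where it is.
- trial_lens_center (a point): A single translucent grey trial lens, round, 43 mm across, 5 mm thick, with a small handle tab, lying flat in one of the trays without glasses. This point: the middle of the disc. Loose. To be left where it is.
- order_card_center (a point): A white order card 105 x 74 x 2 mm with a metal clip, lying flat in the other tray without glasses. This point: its middle. Fixed.
- caliper: Steel lens caliper lying flat on the bench in front of the rack, 150 x 60 mm, 12 mm high, loose. Origin under the middle of its beam. To be left where it is.
- screwdriver: Small steel optical screwdriver lying on the bench in front of the rack, 125 mm long, 11 mm thick, loose. Origin near its middle, on the bench. To be left where it is.
- green_frame_center (a point): Green acetate spectacle frame without lenses, standing folded on the bench itself, to the robot's right, not in a tray; 134 x 36 x 45 mm, loose. This point: its centre. To be left where it is.
- spray: Lens-cleaner spray bottle, 38 mm across, 129 mm high, standing on the bench to the right of the rack, loose. Origin under its middle. To be left where it is.
- case: Dark closed spectacle case 160 x 62 x 32 mm lying on the bench to the left of the rack, loose. Origin under its middle. To be left where it is.
- mirror: Round chrome demo mirror on a stand, 160 mm across, 285 mm high, foot 130 mm across, standing to the left beyond the case, loose. Origin under its foot. To be left where it is.
Mind the look-alikes: they are no part of the job. What is shaped like the part that bears glasses_2_center but red or yellow is not meant.

How it is judged (in metres and radians):
At the end, for the whole second after the job is handed in: Each of the four tags rests at the stop that matches its tray: with a pair of glasses in the tray the joint is above 1.42 rad (leaning in, disc face up), with no glasses in it below 0.15 rad (leaning out, bar face up) (((horizontal distance between any of glasses_1_center, glasses_2_center and bay_a below 0.05 m and value of joint tag_a above 1.42 rad) or (not (horizontal distance between any of glasses_1_center, glasses_2_center and bay_a below 0.05 m) and value of joint tag_a below 0.15 rad)) and ((horizontal distance between any of glasses_1_center, glasses_2_center and bay_b below 0.05 m and value of joint tag_b above 1.42 rad) or (not (horizontal distance between any of glasses_1_center, glasses_2_center and bay_b below 0.05 m) and value of joint tag_b below 0.15 rad)) and ((horizontal distance between any of glasses_1_center, glasses_2_center and bay_c below 0.05 m and value of joint tag_c above 1.42 rad) or (not (horizontal distance between any of glasses_1_center, glasses_2_center and bay_c below 0.05 m) and value of joint tag_c below 0.15 rad)) and ((horizontal distance between any of glasses_1_center, glasses_2_center and bay_d below 0.05 m and value of joint tag_d above 1.42 rad) or (not (horizontal distance between any of glasses_1_center, glasses_2_center and bay_d below 0.05 m) and value of joint tag_d below 0.15 rad))); the robot touches nothing.
It fails at once if something in a tray is lifted, carried or moved by more than 15 mm (distance of any of glasses_1_center, glasses_2_center, trial_lens_center from where it was at the start of the episode above 0.015 m).
It fails at once if something standing on the bench is lifted, carried or moved by more than 15 mm (distance of any of caliper, green_frame_center, case, spray, screwdriver, mirror from where it was at the start of the episode above 0.015 m).
It fails at once if a tag or its holder is pinched or pressed hard (more than 10 N) (contact force between the fingers and holder_a above 10 N or contact force between the fingers and holder_b above 10 N or contact force between the fingers and holder_c above 10 N or contact force between the fingers and holder_d above 10 N).
It also fails if it takes over 51 s, if anything falls off the work surface, if the arm or the gripper's body presses on something with over 40 N, if the wrist force passes 120 N, or if a joint passes its speed limit or range.

ROBOT

A 6-joint arm with a two-finger parallel gripper is mounted at the origin on the work surface. World frame = base frame: x ahead of the robot, y to its left, z up, the work surface at z = 0. Lengths are in mm, angles in rad, forces in N, time in s.
With the tool pointing down it reaches from about 425 to 925 mm from the base axis. Payload 12.5 kg.
Tool frame: the origin (TCP) lies at the very end of the fingers, on their centre line; the grasp point (between the pads) lies 19 mm behind it; z points along the fingers, y is the direction in which the jaws open and shut (so a half turn about z gives the same grasp; the last joint's range is limited). The gripper opens to 85 mm and grips with 20 to 120 N. Pads are 22 mm wide; open, the fingers measure 114 mm over their backs; the gripper's body (76 mm by 85 mm) begins 54 mm behind the grasp point. The pads swing forward as they close: fully open they stand 13 mm farther back than shut.
Start: joints at [-1.277, 0.491, 1.559, -0, 1.092, -0.106], TCP at [243.295, -575.719, 231.327] pointing down, gripper open.
Joint ranges: [-3.1, 3.1], [-0.84, 2.19], [0.05, 2.79], [-1.13, 4.28], [0.06, 2.93], [-2.69, 2.69]. Speed limits (rad/s): [2.22, 2.22, 2.79, 3.14, 3.14, 3.14].

INTERFACE

Orientations are given as a unit quaternion [x, y, z, w].
In Python, from cell import arm gives the robot as it stands.
- The arm moves only by the shell command python3 -m creep 'ROWS' [FORCE]. ROWS is JSON, a list that holds one entry, the list of rows, each a list of 7 numbers: the turn, a rotation vector about the world's x, y, z in rad, then the shift along the world's x, y, z in m, then the finger opening in m, from 0 to 0.0854. A call has exactly 10 rows; each row is the pose to reach, as a shift and turn from the pose commanded when the call began; what a row does not reach only later rows make up. A row lasts 1/12 s, in which the tool goes at most 41.7 mm and 7.16 degrees, less where a joint would pass 70% of its speed; a pose out of reach is approached as far as the arm can. A call with a gripper value outside its range is refused whole. The fingers move at their own pace and stop on an object; FORCE is the grip in N (left out, the last holds). Time passes only in rows, so rows that repeat a pose let the fingers close, or fill a call up. It gives the time, the measured TCP pose, the force and the opening at its end, in the units of the state.
- arm.get_obs(): the state, without advancing time (a new reading comes with each control period).
- arm.camera(name): name is "scene" or "top" or "wrist"; returns a dict with "color" (384x512x3 uint8, blue, green, red), "mtx" (3x3 intrinsics, pixels), "D" ([k1, k2, p1, p2, k3] as OpenCV has them; the pictures are not rectified), "position" and "orientation" of the camera in the world. Camera axes: x right, y down, z forward; pixel columns grow to the right and rows downward; lengths in mm; the calibration is good to about 2 mm. A picture is of the moment at which its call begins. There is no depth.
- arm.hand_in(): hands the job in, once; it reports no verdict.
Trained networks look in a picture, given as the dict that the camera call returned (one of the last four; its "shot" number tells which), for a name from the list of things; names that differ only in an ending like _2 or _b are one class to them, and where a whole thing is asked for, a point or a joint stands for the part that bears it (a point fixed in the world has none). Each returns a list of dicts, best first, with "confidence" (0 to 1); they miss things now and then, are a little off and sometimes report something else, mostly with a low value. They report only what shows in the picture. A call takes as long as a camera call. They do not tell look-alikes from the thing itself.
- arm.trace(picture, target): "mask" (384x512 bool, what is visible of it) and "centre" ([column, row] as shares, 0 to 1, of the picture: columns of its width, rows of its height, amid what is visible of it).
- arm.place_of(picture, target): "centre" ([column, row] as shares, 0 to 1, of the picture: columns of its width, rows of its height: a listed point, or the origin of a listed thing).
The state is a dict: "clock": time; "joint_positions": joint angles; "qd": joint speeds; "effort": joint torques, N m; "eef_pos": TCP position; "ee_rot": TCP orientation; "contact_force": force on the tool from outside, world axes, zero at the start; "ft_torque": the same for the moment, N m; "grip_width": finger opening in mm.
Only numpy, scipy, OpenCV 4.12 (cv2) and the standard library are available. Lean on these libraries where they do the work, as an engineer would, in place of code of your own. Each camera call takes 0.05 s, during which the arm holds its last target. There are 200 camera calls.

## Working session

There is one attempt and no reset: what is moved stays moved. The work goes in short steps, Python scripts to look and compute and a shell command to move; the robot and the scene stay as the last step left them, time stands still between calls to the robot, and variables do not carry over. Pictures are saved under pics/ and viewed, about 8 in all and at most 12, crops included, and the job is handed in when it is done.

```bash
ls; mkdir -p pics; cat > h.py <<'E'
import numpy as np, cv2
from scipy.spatial.transform import Rotation as R
def ray(p,uv):
    n=cv2.undistortPoints(np.array([[uv]],float),np.array(p["mtx"]),np.array(p["D"]))[0,0]
    return np.array(p["position"],float),R.from_quat(p["orientation"]).apply([n[0],n[1],1])
def atz(p,uv,z):
    o,d=ray(p,uv); return o+d*(z-o[2])/d[2]
def proj(p,X):
    r=R.from_quat(p["orientation"]).inv(); c=r.apply(np.atleast_2d(X)-np.array(p["position"]))
    return cv2.projectPoints(c,np.zeros(3),np.zeros(3),np.array(p["mtx"]),np.array(p["D"]))[0][:,0]
E
python3 - <<'E'
from cell import arm
from h import *
print(arm.get_obs())
for n in ["scene","top"]:
    p=arm.camera(n); cv2.imwrite(f"pics/{n}0.png",cv2.resize(p["color"],(800,600),interpolation=cv2.INTER_CUBIC))
    print(n,p["position"],p["orientation"])
    for t,z in [("rack",0),("holder_a",55),("glasses_1_center",31),("glasses_2_center",31),("trial_lens_center",11),("order_card_center",10),("green_frame_center",22),("spray",0),("mirror",0),("case",0),("caliper",0),("screwdriver",0)]:
        for d in arm.place_of(p,t):
            uv=np.array(d["centre"])*[512,384]; print(t,round(d["confidence"],2),uv.round(),atz(p,uv,z).round())
E
```

```text
pics
{'clock': 0.0, 'joint_positions': array([-1.27658584e+00,  4.91554050e-01,  1.55947901e+00, -1.04201581e-05,
        1.09168547e+00, -1.05599823e-01]), 'qd': array([-0.00064554, -0.00123102, -0.00021193,  0.00072417, -0.00072522,
       -0.00114139]), 'effort': array([-2.41757280e-04, -6.18457031e+01, -2.61600637e+01, -9.32098055e-05,
        4.02915859e-03, -1.53757139e-05]), 'eef_pos': array([ 243.22714415, -575.47370983,  230.72098013]), 'ee_rot': array([ 9.80084783e-01,  1.98578701e-01, -5.76110202e-05, -5.60002001e-04]), 'contact_force': array([ 0.46069705, -0.51848673,  0.16269019]), 'ft_torque': array([-0.03478278,  0.01128259, -0.02070827]), 'grip_width': 85.494777471888}
scene [1070.44941534  946.95327863 1225.47906254] [ 0.23138299  0.90436915 -0.3479108  -0.08681259]
rack 0.56 [255. 189.] [528. -19.   0.]
holder_a 0.85 [263. 193.] [536.  54.  55.]
holder_a 0.71 [230. 156.] [ 551. -165.   55.]
holder_a 0.67 [276. 212.] [539. 145.  55.]
holder_a 0.63 [241. 172.] [553. -71.  55.]
glasses_1_center 0.72 [197. 170.] [ 679. -177.   31.]
glasses_2_center 0.67 [285. 162.] [376
[... 1161 characters left out ...]
5. -58.  31.]
glasses_2_center 0.52 [284. 151.] [681. -72.  31.]
trial_lens_center 0.65 [305. 214.] [ 484. -133.   11.]
trial_lens_center 0.56 [217. 160.] [659. 141.  11.]
order_card_center 0.82 [248. 156.] [671.  42.  10.]
order_card_center 0.44 [393. 235.] [ 413. -409.   10.]
green_frame_center 0.72 [392. 236.] [ 408. -400.   22.]
green_frame_center 0.48 [109. 192.] [559. 483.  22.]
green_frame_center 0.31 [218. 197.] [539. 136.  22.]
spray 0.49 [354. 146.] [ 702. -301.    0.]
mirror 0.58 [110. 193.] [561. 488.   0.]
case 0.89 [174. 170.] [629. 282.   0.]
caliper 0.55 [228. 223.] [460. 109.   0.]
screwdriver 0.45 [304. 214.] [ 482. -130.    0.]
screwdriver 0.28 [107. 190.] [569. 497.   0.]
```

View pics/top0.png

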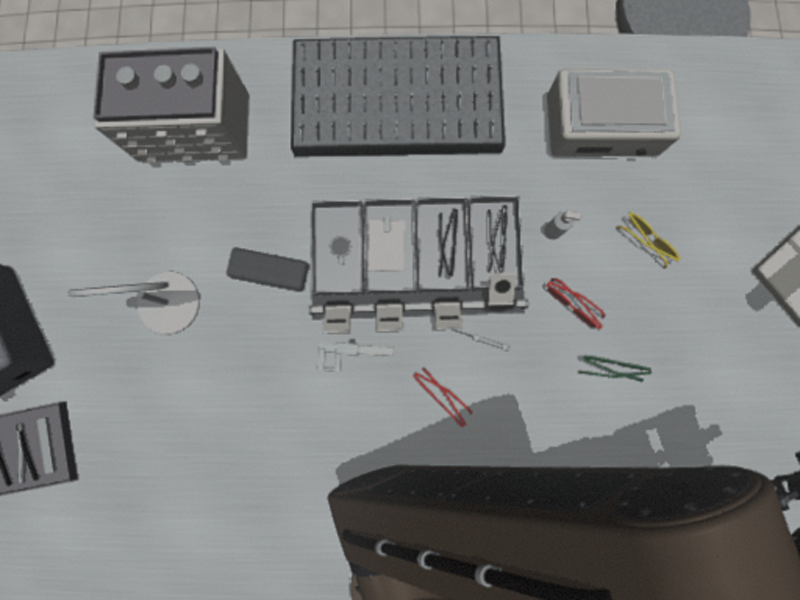

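View pics/scene0.png

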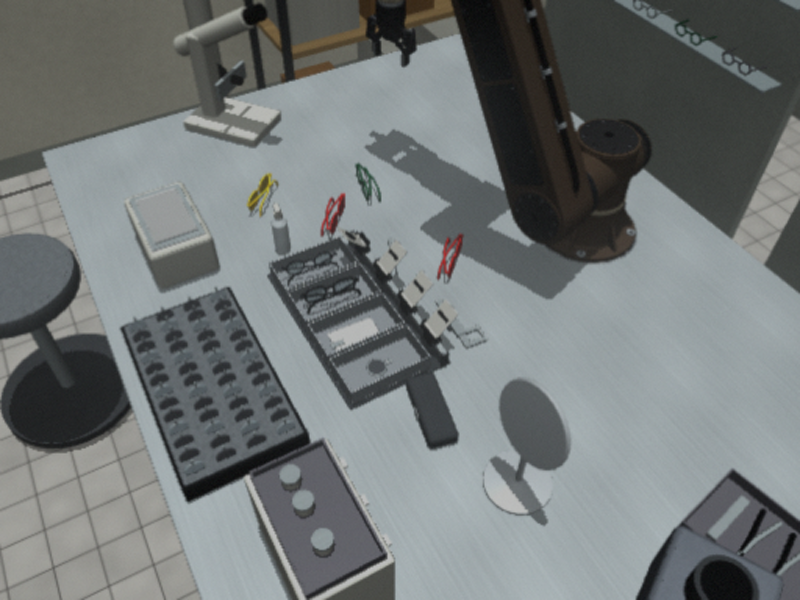

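Top view (800×600 picture), left to right by tray:

| Tray | Contents | Tag |
|---|---|---|
| 1 | lens (340,245) | bar, leaning out (338,320) |
| 2 | card (388,243) | bar, leaning out (388,318) |
| 3 | dark rectangular glasses (447,243) | bar, leaning out (448,316) – wrong |
| 4 | round wire glasses (497,238) | disc, leaning in (503,288) – correct |

Things that could be mistaken for the glasses are red (575,302), red (442,397), yellow (648,238) and green (614,367). All of them are on the bench, not in trays. I'll check this in one close crop and triangulate the pivots.

```bash
python3 - <<'E'
from cell import arm
from h import *
T=arm.camera("top");S=arm.camera("scene")
a=cv2.resize(T["color"][120:215,190:345],(790,484),interpolation=cv2.INTER_CUBIC)
cv2.imwrite("pics/crop1.png",a)
f=lambda p,t:[np.array(d["centre"])*[512,384] for d in arm.place_of(p,t)]
for t,n in [("holder_c",4)]:
    A=sorted(f(T,t)[:n],key=lambda u:u[0]);B=sorted(f(S,t)[:n],key=lambda u:-u[0])
    for u,v in zip(A,B):
        o,d=ray(T,u);q,e=ray(S,v)
        s=np.linalg.lstsq(np.c_[d,-e],q-o,rcond=None)[0];X=o+d*s[0];Y=q+e*s[1];print(t,((X+Y)/2).round(),np.linalg.norm(X-Y).round(1))
for p in (T,S):
  for d in arm.trace(p,"tag_a")[:5]:
    ys,xs=np.nonzero(d["mask"]);print(round(d["confidence"],2),xs.min(),xs.max(),ys.min(),ys.max(), atz(p,((xs.min()+xs.max())/2,ys.max()),104).round())
E
```

```text
holder_c [538. 143.  51.] 0.8
holder_c [533.  41.  46.] 0.7
holder_c [550. -67.  55.] 5.8
holder_c [ 544. -179.   50.] 5.0
0.91 313 329 175 195 [ 531. -169.  104.]
0.82 240 256 194 212 [486.  42. 104.]
0.69 278 294 194 211 [487. -67. 104.]
0.66 206 223 196 212 [487. 138. 104.]
0.83 272 292 193 216 [553. 203. 104.]
0.77 257 276 174 195 [552. 103. 104.]
0.76 242 259 154 175 [554.  -1. 104.]
0.74 254 275 174 201 [571. 123. 104.]
0.44 217 233 146 157 [ 591. -122.  104.]
```

View pics/crop1.png

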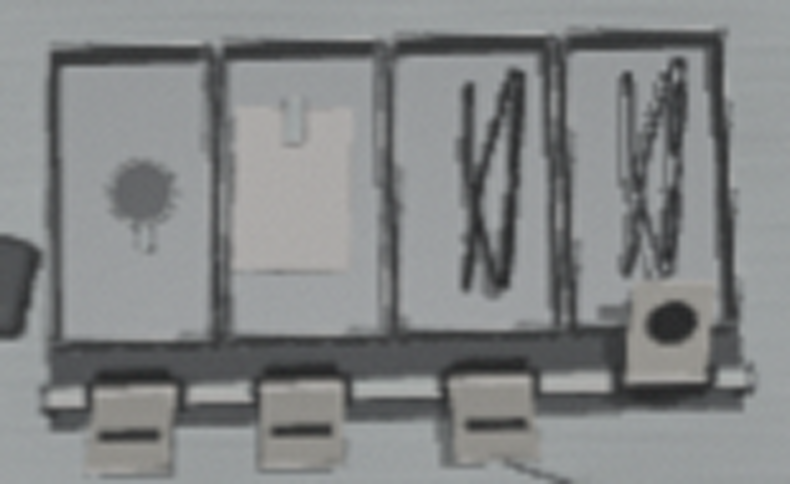

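The crop confirms it: the two trays on the right hold glasses, the thick dark pair and the thin wire pair. Only the third tag, at y≈-67 with its free edge at x≈487 and pivot at x≈540, has to be tipped in. I'm moving in front of it with the fingers shut.

```bash
python3 -m creep '[[[0,0,-0.04,0.013,0.034,0,0],[0,0,-0.08,0.026,0.068,0,0],[0,0,-0.12,0.04,0.102,0,0],[0,0,-0.16,0.054,0.136,0,0],[0,0,-0.2,0.068,0.17,0,0],[0,0,-0.24,0.082,0.204,0,0],[0,0,-0.28,0.096,0.238,0,0],[0,0,-0.32,0.11,0.272,0,0],[0,0,-0.36,0.124,0.306,0,0],[0,0,-0.4,0.138,0.34,0,0]]]' 20
```

```text
clock: 2.43
eef_pos: [381.6, -234.1, 231.6]
ee_rot: [1.0, -0.001, 0.0, 0.0]
contact_force: [0.8, -2.0, 0.3]
grip_width: 0.0
```

```bash
python3 -m creep '[[[0,0,0,0.011,0.028,0,0],[0,0,0,0.022,0.056,0,0],[0,0,0,0.033,0.084,0,0],[0,0,0,0.044,0.112,0,0],[0,0,0,0.055,0.14,0,0],[0,0,0,0.065,0.168,0,0],[0,0,0,0.065,0.168,-0.035,0],[0,0,0,0.065,0.168,-0.07,0],[0,0,0,0.065,0.168,-0.105,0],[0,0,0,0.065,0.168,-0.14,0]]]'
python3 - <<'E'
from cell import arm
from h import *
print(arm.get_obs()["eef_pos"])
for i in ("top","wrist"):
    p=arm.camera(i); cv2.imwrite(f"pics/{i}2.png",p["color"])
S=arm.camera("scene");c=S["color"][120:240,190:350];cv2.imwrite("pics/s2.png",cv2.resize(c,(800,600),interpolation=cv2.INTER_CUBIC))
E
```

```text
clock: 3.27
eef_pos: [446.4, -67.4, 90.4]
ee_rot: [1.0, 0.0, 0.001, 0.0]
contact_force: [0.8, -1.0, -1.3]
grip_width: 0.2
[446.4458522  -67.44131237  90.35405041]
```

View pics/s2.png

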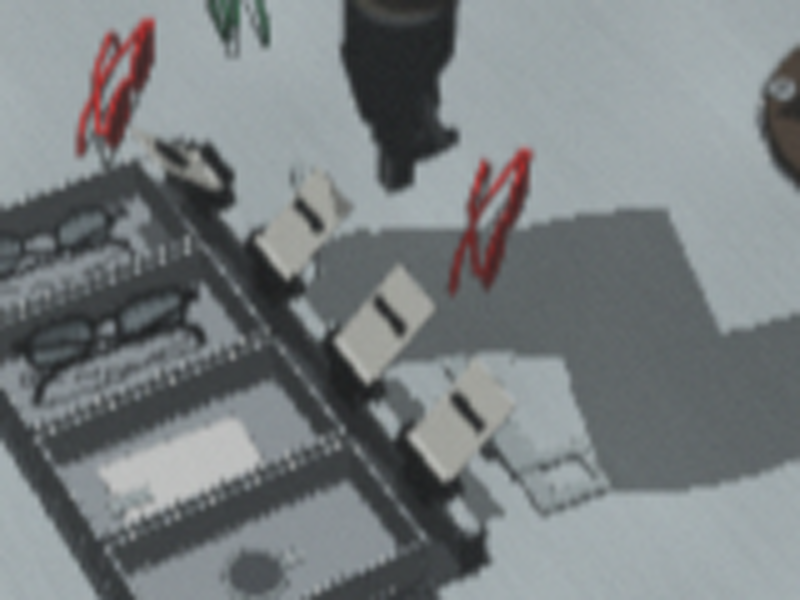

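View pics/wrist2.png

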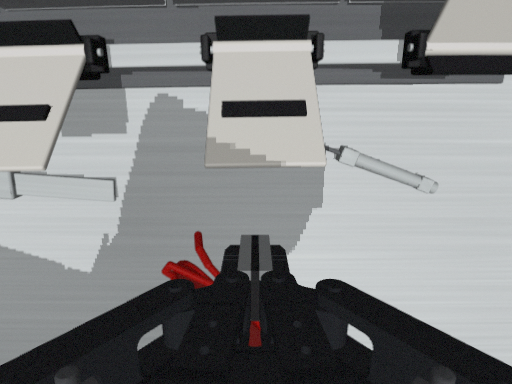

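Scene crop: the shut fingertip (398,180) stands ahead of the target tag (305,215). Wrist picture: the tag is centred at column 263 and the finger at 255. I'm pushing gently in +x.

```bash
python3 -m creep '[[[0,0,0,0.005,0,0,0],[0,0,0,0.01,0,0,0],[0,0,0,0.015,0,0,0],[0,0,0,0.02,0,0,0],[0,0,0,0.025,0,0,0],[0,0,0,0.03,0,0,0],[0,0,0,0.035,0,0,0],[0,0,0,0.04,0,0,0],[0,0,0,0.045,0,0,0],[0,0,0,0.05,0,0,0]]]'; python3 -m creep '[[[0,0,0,0.004,0,0,0],[0,0,0,0.008,0,0,0],[0,0,0,0.012,0,0,0],[0,0,0,0.016,0,0,0],[0,0,0,0.02,0,0,0],[0,0,0,0.024,0,0,0],[0,0,0,0.028,0,0,0],[0,0,0,0.032,0,0,0],[0,0,0,0.036,0,0,0],[0,0,0,0.04,0,0,0]]]'
python3 - <<'E'
from cell import arm
from h import *
S=arm.camera("scene");c=S["color"][120:240,190:350];cv2.imwrite("pics/s3.png",cv2.resize(c,(800,600),interpolation=cv2.INTER_CUBIC))
E
```

```text
clock: 4.25
eef_pos: [496.8, -67.7, 91.3]
ee_rot: [1.0, -0.0, -0.0, 0.0]
contact_force: [-0.5, 0.1, -0.2]
grip_width: -0.3
clock: 5.08
eef_pos: [536.7, -67.7, 91.3]
ee_rot: [1.0, -0.0, -0.0, 0.0]
contact_force: [-0.2, -0.1, -1.0]
grip_width: 0.3
```

View pics/s3.png

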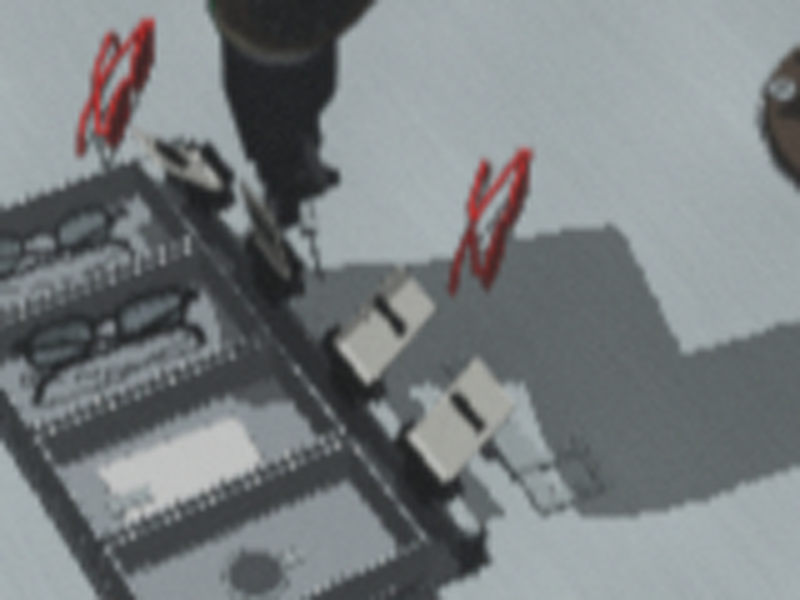

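The tag (270,230) is now about upright and still against the finger. I'll push it a little further past upright, then back away and up.

```bash
python3 -m creep '[[[0,0,0,0.004,0,0,0],[0,0,0,0.008,0,0,0],[0,0,0,0.012,0,0,0],[0,0,0,0.016,0,0,0],[0,0,0,0.018,0,0,0],[0,0,0,0.018,0,0,0],[0,0,0,0.01,0,0,0],[0,0,0,-0.005,0,0,0],[0,0,0,-0.03,0,0,0],[0,0,0,-0.06,0,0,0]]]'; python3 -m creep '[[[0,0,0,-0.035,0,0,0],[0,0,0,-0.035,0,0.03,0],[0,0,0,-0.035,0,0.06,0],[0,0,0,-0.035,0,0.09,0],[0,0,0,-0.035,0,0.12,0],[0,0,0,-0.035,0,0.14,0],[0,0,0,-0.035,0,0.14,0],[0,0,0,-0.035,0,0.14,0],[0,0,0,-0.035,0,0.14,0],[0,0,0,-0.035,0,0.14,0]]]'
python3 - <<'E'
from cell import arm
from h import *
S=arm.camera("scene");c=S["color"][120:240,190:350];cv2.imwrite("pics/s4.png",cv2.resize(c,(800,600),interpolation=cv2.INTER_CUBIC))
E
```

```text
clock: 5.97
eef_pos: [475.3, -67.6, 91.2]
ee_rot: [1.0, 0.0, 0.0, 0.0]
contact_force: [-0.1, -0.1, -0.9]
grip_width: 0.0
clock: 6.8
eef_pos: [440.6, -67.6, 230.2]
ee_rot: [1.0, -0.0, -0.001, -0.0]
contact_force: [-0.4, 0.4, -0.1]
grip_width: 0.2
```

View pics/s4.png

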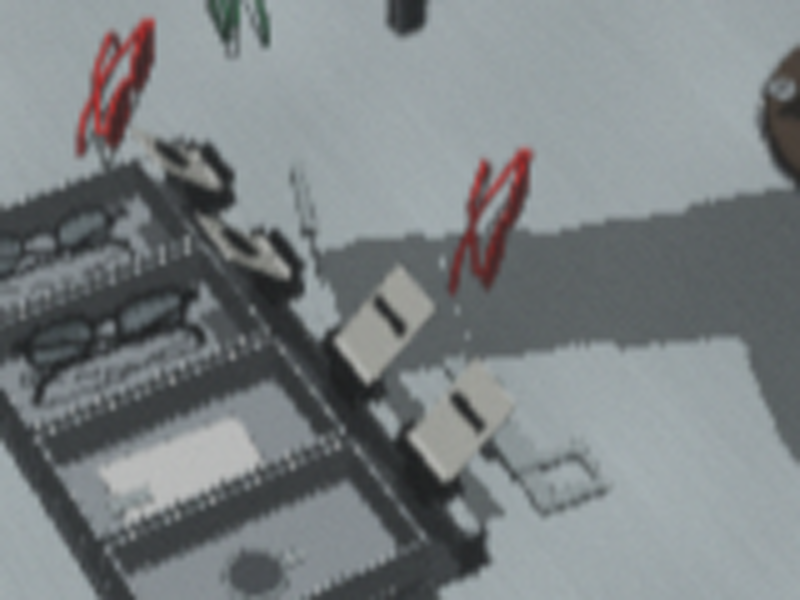

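The tag (250,245) now leans in with its disc face up, like its neighbour (185,165). The other two tags and the tray contents look unchanged. I'll let it settle for a moment, then hand in.

```bash
python3 -m creep '[[[0,0,0,0,0,0,0],[0,0,0,0,0,0,0],[0,0,0,0,0,0,0],[0,0,0,0,0,0,0],[0,0,0,0,0,0,0],[0,0,0,0,0,0,0],[0,0,0,0,0,0,0],[0,0,0,0,0,0,0],[0,0,0,0,0,0,0],[0,0,0,0,0,0,0]]]'
python3 - <<'E'
from cell import arm
from h import *
S=arm.camera("scene")["color"];c=cv2.resize(S[120:240,190:350],(800,600),interpolation=cv2.INTER_CUBIC)
print("changed px vs s4:",(cv2.absdiff(c,cv2.imread("pics/s4.png")).max(2)>40)[60:].sum())
print(arm.hand_in())
E
```

```text
clock: 7.68
eef_pos: [441.3, -67.7, 231.3]
ee_rot: [1.0, -0.0, 0.0, 0.0]
contact_force: [-0.5, -0.7, -0.3]
grip_width: -0.1
changed px vs s4: 0
the job is handed in; nothing more can be done
None
```

Only one tag was wrong: the one in front of the tray holding the dark rectangular glasses (y ≈ -67 mm). I tipped it in with a slow push of the shut fingertip, backed the arm away and handed the job in at about 7.7 s.

- **Tags:** in the last view, the two trays with glasses have their tags leaning in, disc face up. The lens and card trays have theirs leaning out, bar face up. I judged this by eye from the pictures; I could not read the joint angles.
- **Forces:** the wrist readings printed at the end of each move never went above about 2.2 N, and stayed near 1 N during the push. I did not have readings within each move.
- **Nothing else moved:** the tray contents and the bench items in view looked unchanged in the crop of the rack and the bench in front of it. The mirror, case and spray bottle were outside that crop and I did not check them again, but the arm did not go near them. The last two pictures, 0.9 s apart, matched over the area compared, so the tags had settled.
- **Disagreement between measurements:** the two cameras differed by up to about 6 mm on the holder positions. The networks also mislabelled red and yellow frames on the bench as glasses; I set those aside by their colour and by not being in a tray.

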